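Isolate the bag sealer at closing time

TASK

Sealing is finished for the day: switch the bag sealer off at its isolator on the small wooden switch board, the lever with the two-armed handle and wide cross-bar. It leans to ON, over the end of its unit with the black cable socket: flip it over the middle until it rests fully home at OFF, leaning the other way, and let go. Leave the other lever, the single stalk with a ball end that feeds the lights, ON as it is.

Things in the scene. Friction and masses are not known exactly. Their poses are not given: they have to be found in the camera images.
- sealer_lever (a joint): angle (rad) of the sealer's isolator lever: 0 = ON, leaning 0.6 rad from upright to the unit's -x (over the end with the black cable socket); 0.6 = upright; 1.2 = OFF, leaning 0.6 rad to its +x. The handle is weighted: once past upright it tips by itself to the stop it leans to and rests there. 1 to 2 N at the cross-bar start it moving, less toward the middle; no latch.
- sealer_lever_grip (a point): centre of the white cross-bar of the sealer lever (moves with the lever): a round bar 12 mm thick and 50 mm long, parallel to the unit's y, joined to the unit by two flat steel arms 32 mm apart, 80 mm from the hinge axis. About 104 mm above the table at ON and OFF, 118 mm when upright; bar travels 90 mm along the unit's x. A raised counter tier, 250 mm high, begins 0.60 m ahead.
- sealer_switch: fixed grey unit of the sealer lever, 90 x 52 x 36 mm (x, y, z), origin at the centre of its underside, 8 mm above the table. Hinge axis along its y, 30 mm above the origin. x points from the black cable socket end (ON) to the three brass screws (OFF), level, yaw within 2.1 rad of straight ahead. The lights unit, same heading, stands 68 mm off on its +y or -y side. A bin on its left is 115 mm high.
- lights_lever (a joint): angle (rad) of the lights lever, a single 8 mm stalk with a 20 mm white ball 80 mm from its hinge, of the same heights, tipping action and angles (0 = ON, toward its cable socket; 1.2 = OFF). It is ON at the start and must stay so.

How it is judged (in metres and radians):
At the end, for the whole second after the job is handed in: the cross-bar lever rests at OFF, within 0.18 rad (10 degrees) of its OFF stop, and the ball-ended lights lever still rests at ON, within 0.18 rad of its ON stop (value of joint sealer_lever above 1.02 rad and value of joint lights_lever below 0.18 rad); the robot touches nothing.
It fails at once if the lights lever was moved off its ON stop by more than 0.4 rad (value of joint lights_lever above 0.4 rad).
It also fails if it takes over 29 s, if anything falls off the work surface, if the arm or the gripper's body presses on something with over 40 N, if the wrist force passes 120 N, or if a joint passes its speed limit or range.

ROBOT

A 6-joint arm with a two-finger parallel gripper is mounted at the origin on a cart in front of the work surface, level with it; the furniture and walls round the work are solid. World frame = base frame: x ahead of the robot, y to its left, z up, the work surface at z = 0. Lengths are in mm, angles in rad, forces in N, time in s.
With the tool pointing down it reaches from about 275 to 750 mm from the base axis. Payload 10.2 kg.
Tool frame: the origin (TCP) lies between the finger pads; the fingertips stand 25 mm ahead of it and the grasp point (between the pads) lies 6 mm ahead of it (arm.tcp_to_tips is the z of the fingertips in the tool frame, in mm); z points along the fingers, y is the line along which they close (so a half turn about z gives the same grasp; the last joint's range is limited). The gripper opens to 85 mm and grips with 20 to 120 N. Pads are 22 mm wide; open, the fingers measure 114 mm over their backs; the gripper's body (76 mm by 85 mm) begins 54 mm behind the grasp point. The pads swing forward as they close: fully open they stand 13 mm farther back than shut.
Start: joints at [-1.334, 0.313, 1.498, -0, 1.331, -0.223], TCP at [232.967, -470.486, 256.294] pointing down, gripper open.
Joint ranges: [-2.94, 2.94], [-0.97, 2.17], [0.19, 2.56], [-1.23, 4.37], [0.02, 3.11], [-2.88, 2.88]. Speed limits (rad/s): [2.39, 2.39, 3.01, 3.14, 3.14, 3.14].

INTERFACE

Orientations are given as a unit quaternion [w, x, y, z].
In Python, from bench import arm gives the robot as it stands.
- The arm moves only by the shell command python3 -m creep 'ROWS'. ROWS is JSON, a list of rows, each an object of numbers: "wx", "wy", "wz": the turn, a rotation vector about the tool's x, y, z in rad; "x", "y", "z": the shift along the tool's x, y, z in mm; "grip": the gripper's target within -1 to 1 (fully open at 1, half-way at 0, shut at -1). In form: [{"wx": .., "wy": .., "wz": .., "x": .., "y": .., "z": .., "grip": ..}, ...]. A call has 1 to 8 rows; each row shifts and turns the commanded pose from where the row before left it, along the tool's axes as they then stand; what a row does not reach is not made up. A row lasts 1/12 s, in which the tool goes at most 41.7 mm and 7.16 degrees, less where a joint would pass 70% of its speed; a pose out of reach is approached as far as the arm can. A call is refused whole if a number of a shift passes 41.7 or a number of a turn 0.125, either way. A call with a gripper value outside its range is refused whole. The fingers move at their own pace and stop on an object; the grip force is fixed at half the most. Time passes only in rows, so rows that do not move let the fingers close. It gives the time, the measured TCP pose, the force, the opening and the grip force at its end, in the units of the state.
- arm.get_obs(): the state, without advancing time (a new reading comes with each control period).
- arm.get_image(name): name is "side" or "top" or "wrist"; returns (picture, depth): 384x512x3 uint8, red, green, blue; 384x512 float32, mm along the optical axis (not along the pixel's ray), 0 where there is no reading.
- arm.camera_model(name): a dict with "fx", "fy", "cx", "cy" (pixels), "cam_to_world" (4x4, takes a point from camera to world coordinates); the wrist camera has in their place "hand_eye" (4x4, takes a point from camera to tool coordinates, whose origin is the TCP and whose axes are the flange's). Camera axes: x right, y down, z forward; pixel columns grow to the right and rows downward; lengths in mm; the calibration is good to about 2 mm. The wrist camera is an equidistant fisheye: a pixel r from the principal point sees the ray r / f radians off the axis. A picture is of the moment at which its call begins: read the wrist's pose just before it. camera_model takes no time and is no camera call.
- arm.close_job(): hands the job in; it is judged then, once.
Trained networks look in the newest picture that a camera, given by its name, has taken for a name from the list of things; names that differ only in an ending like _2 or _b are one class to them, and where a whole thing is asked for, a point or a joint stands for the part that bears it (a point fixed in the world has none). Each returns a list of dicts, best first, with "conf" (0 to 1); they miss things now and then, are a little off and sometimes report something else, mostly with a low value. They report only what shows in the picture. A call takes as long as a camera call.
- arm.masks_of(target, camera): "region" (384x512 bool, what is visible of it) and "bbox" ([left, top, right, bottom] in pixels, round what is visible of it).
The state is a dict: "t": time; "joint_pos": joint angles; "joint_velocities": joint speeds; "joint_torque": joint torques, N m; "ee_pos": TCP position; "eef_rot": TCP orientation; "force": force on the tool from outside, world axes, zero at the start; "ft_torque": the same for the moment, N m; "finger_gap": finger opening in mm; "gripper_force": force on a finger pad.
Only numpy, scipy, OpenCV 4.12 (cv2) and the standard library are available. Lean on these libraries where they do the work, as an engineer would, in place of code of your own. Each camera call takes 0.05 s, during which the arm holds its last target. There are 200 camera calls.

## Working session

There is one attempt and no reset: what is moved stays moved. The work goes in short steps, Python scripts to look and compute and a shell command to move; the robot and the scene stay as the last step left them, time stands still between calls to the robot, and variables do not carry over. Pictures are saved under pics/ and viewed, at most 10 in all, crops included, and the job is handed in when it is done.

```bash
mkdir -p pics; cat > h.py <<'E'
import numpy as np, cv2
from bench import arm
def cloud(name, depth):
    m=arm.camera_model(name); v,u=np.mgrid[0:384,0:512]
    p=np.stack([(u-m['cx'])/m['fx']*depth,(v-m['cy'])/m['fy']*depth,depth],-1)
    T=np.array(m['cam_to_world']); return p@T[:3,:3].T+T[:3,3]
E
python3 - <<'E'
from h import *
ims=[]
for c in ['top','side']:
    im,d=arm.get_image(c); P=cloud(c,d); np.savez(f'pics/{c}.npz',im=im,P=P,d=d)
    o=im[:,:,::-1].copy()
    for t in ['sealer_lever_grip','sealer_switch','lights_lever']:
        for r in arm.masks_of(t,c)[:2]:
            m=r['region']&(d>0)
            print(c,t,round(r['conf'],2),r['bbox'],m.sum(),np.median(P[m],0).round() if m.any() else '', np.percentile(P[m],[3,97],axis=0).round().tolist() if m.any() else '')
    cv2.imwrite(f'pics/{c}.png',o)
o=arm.get_obs();print(o['t'],o['eef_rot'],o['ee_pos'])
E
```

```text
top sealer_lever_grip 0.77 [267.9, 185.1, 298.5, 216.9] 363 [ 407. -285.   99.] [[386.0, -297.0, 42.0], [430.0, -250.0, 111.0]]
top sealer_switch 0.9 [245.7, 185.8, 296.7, 223.7] 1373 [ 402. -252.   43.] [[377.0, -293.0, 26.0], [426.0, -205.0, 109.0]]
top lights_lever 0.52 [265.7, 158.6, 291.3, 176.8] 164 [ 473. -274.   95.] [[468.0, -289.0, 42.0], [483.0, -244.0, 113.0]]
side sealer_switch 0.94 [233.2, 194.1, 273.3, 237.9] 1003 [ 395. -277.   42.] [[376.0, -300.0, 13.0], [430.0, -214.0, 109.0]]
0.4 [-7.66899158e-05  9.73687932e-01  2.27885508e-01  9.96921305e-06] [ 232.9685409  -470.45158316  256.22630004]
```

```bash
python3 - <<'E'
from h import *
a=cv2.imread('pics/top.png')[130:250,200:340]
cv2.imwrite('pics/topc.png',cv2.resize(a,None,fx=5,fy=5,interpolation=cv2.INTER_CUBIC))
P=np.load('pics/top.npz');im=P['im'].astype(int);P=P['P']
# white bar: high pixels
z=P[...,2]; s=np.zeros(z.shape,bool); s[175:225,235:305]=1
m=s&(z>92)&(z<125)
pts=P[m]; print(m.sum(),pts.mean(0).round(1)); 
print(cv2.minAreaRect(pts[:,:2].astype(np.float32)))
m2=s&(z>38)&(z<50); print(cv2.minAreaRect(P[m2][:,:2].astype(np.float32)))
s[:]=0; s[145:180,235:305]=1
m=s&(z>92)&(z<125);print(P[m].mean(0).round(1))
E
```

```text
204 [ 408.7 -290.1  106. ]
((408.5226745605469, -288.3706359863281), (49.28095626831055, 18.688411712646484), 8.056975364685059)
((426.9971618652344, -243.70599365234375), (94.09777069091797, 79.77650451660156), 7.451404094696045)
[ 475.5 -281.8  108.6]
```

View pics/topc.png

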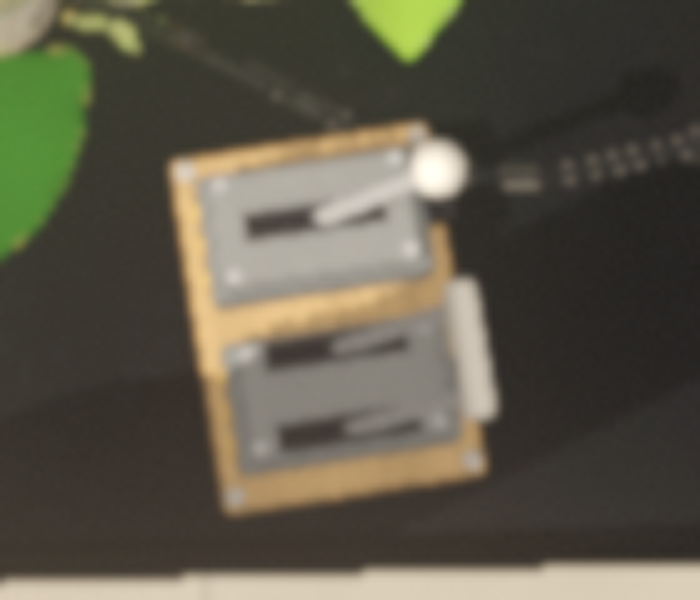

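View pics/side.png

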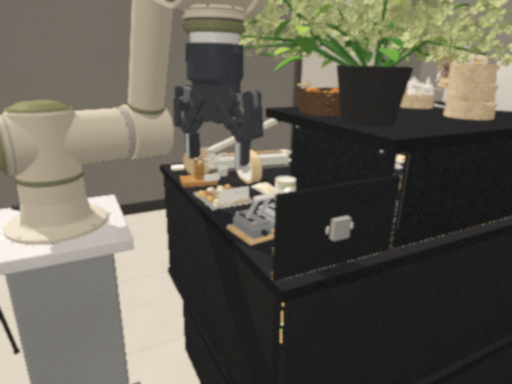

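View pics/top.png

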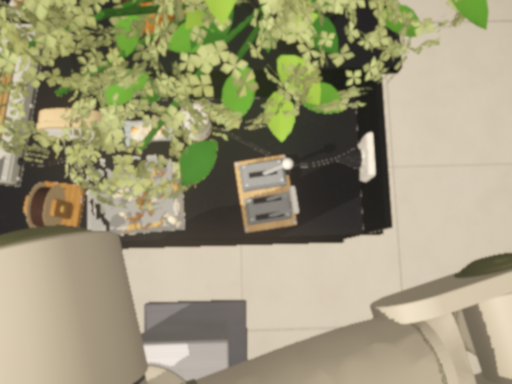

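The cross-bar is at crop (475,350), leaning right (toward world −y). The ball is at (438,168) on the far side. The unit's +x points to world +y, with a yaw of about 98°. Next I'll check obstacles round the path: the side panel, the plants and the bin.

```bash
python3 - <<'E'
from h import *
for c in ['top','side']:
    P=np.load(f'pics/{c}.npz');d=P['d'];P=P['P'][d>0]
    print(c)
    for x in range(280,600,40):
        r=[]
        for y in range(-520,0,40):
            m=(abs(P[:,0]-x-20)<20)&(abs(P[:,1]-y-20)<20)&(P[:,2]>-30)
            r.append(int(np.percentile(P[m,2],98)) if m.sum()>2 else None)
        print(x,r)
E
```

```text
top
280 [None, 535, 537, None, None, None, None, None, None, 652, 677, 678, None]
320 [None, 170, 168, 2, 2, 1, 1, 4, 1, 636, 660, 658, 2]
360 [None, 171, 168, 2, 2, 109, 83, 45, 501, 519, 528, 521, 474]
400 [None, 171, 168, 2, 2, 110, 534, 542, 540, 529, 534, 531, 514]
440 [None, 170, 167, 87, 520, 551, 566, 589, 589, 604, 630, 636, 612]
480 [None, 170, 169, 517, 544, 548, 588, 501, 604, 614, 641, 642, 614]
520 [None, 498, 498, 537, 551, 554, 574, 521, 522, 574, 556, 547, 559]
560 [None, 497, 499, 477, 469, 460, 485, 485, 494, 497, 513, 467, 480]
side
280 [458, 447, None, None, None, None, None, None, None, None, None, 487, 440]
320 [0, 168, 158, 1, 1, 1, 1, 1, 1, 0, 1, 1, 1]
360 [0, 170, 170, 1, 1, 108, 80, 45, 1, 1, 114, 115, 115]
400 [0, 170, 171, None, 1, 110, 87, 491, 457, 441, 200, 115, 115]
440 [0, 170, 170, None, 489, 492, 496, 485, 483, 488, 477, 469, 115]
480 [0, 170, 170, 488, 464, 497, 469, 492, 434, 514, 494, 480, 1]
520 [-2, 478, 486, 489, 471, 495, 497, 506, 477, 518, 521, 525, 517]
560 [-1, 476, 407, 487, 489, 456, 506, 509, 493, 502, 486, 463, 451]
```

```bash
python3 -m creep '[{"x":29,"y":-15,"grip":-1},{"x":29,"y":-15,"grip":-1},{"x":29,"y":-15,"grip":-1},{"x":29,"y":-15,"grip":-1},{"x":29,"y":-15,"grip":-1},{"wz":0.107,"grip":-1},{"wz":0.107,"grip":-1},{"wz":0.107,"grip":-1}]'
```

```text
invalid input
```

```bash
python3 -m creep '[{"wx":0,"wy":0,"wz":0,"x":29,"y":-15,"z":0,"grip":-1},{"wx":0,"wy":0,"wz":0,"x":29,"y":-15,"z":0,"grip":-1},{"wx":0,"wy":0,"wz":0,"x":29,"y":-15,"z":0,"grip":-1},{"wx":0,"wy":0,"wz":0,"x":29,"y":-15,"z":0,"grip":-1},{"wx":0,"wy":0,"wz":0,"x":29,"y":-15,"z":0,"grip":-1},{"wx":0,"wy":0,"wz":0.107,"x":0,"y":0,"z":0,"grip":-1},{"wx":0,"wy":0,"wz":0.107,"x":0,"y":0,"z":0,"grip":-1},{"wx":0,"wy":0,"wz":0.107,"x":0,"y":0,"z":0,"grip":-1}]'
```

```text
t: 1.07
ee_pos: [330.0, -338.4, 256.4]
eef_rot: [0.0, 0.998, 0.067, 0.0]
force: [0.2, 0.6, 0.5]
finger_gap: -0.3
gripper_force: 0.0
```

```bash
python3 -m creep '[{"wx":0,"wy":0,"wz":0,"x":28,"y":6,"z":10,"grip":-1},{"wx":0,"wy":0,"wz":0,"x":28,"y":6,"z":20,"grip":-1},{"wx":0,"wy":0,"wz":0,"x":28,"y":5,"z":25,"grip":-1},{"wx":0,"wy":0,"wz":0,"x":0,"y":0,"z":38,"grip":-1},{"wx":0,"wy":0,"wz":0,"x":0,"y":0,"z":30,"grip":-1},{"wx":0,"wy":0,"wz":0,"x":0,"y":0,"z":20,"grip":-1},{"wx":0,"wy":0,"wz":0,"x":0,"y":0,"z":0,"grip":-1}]'
python3 - <<'E'
from h import *
im,_=arm.get_image('wrist');cv2.imwrite('pics/w1.png',im[:,:,::-1])
E
```

```text
t: 1.65
ee_pos: [414.0, -342.5, 109.3]
eef_rot: [-0.003, 0.998, 0.069, -0.002]
force: [1.0, 0.6, -0.7]
finger_gap: 0.0
gripper_force: 0.0
```

View pics/w1.png

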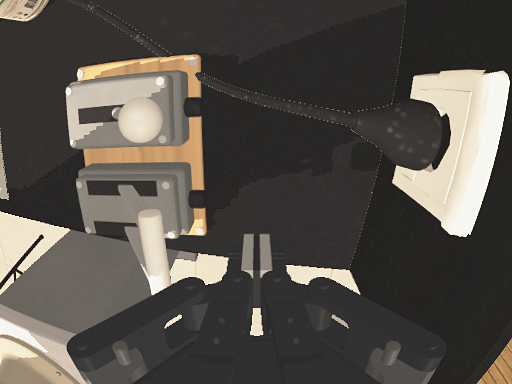

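The wrist view shows both black sockets on the right, so ON is confirmed. The bar is at (152,250) and the fingers at (257,250) are level with it, clear of the ball at (140,120). I'll push toward −y tool.

```bash
R='';python3 -m creep '[{"wx":0,"wy":0,"wz":0,"x":0,"y":-15,"z":0,"grip":-1},{"wx":0,"wy":0,"wz":0,"x":0,"y":-12,"z":0,"grip":-1},{"wx":0,"wy":0,"wz":0,"x":0,"y":-10,"z":0,"grip":-1},{"wx":0,"wy":0,"wz":0,"x":0,"y":-10,"z":0,"grip":-1},{"wx":0,"wy":0,"wz":0,"x":0,"y":-10,"z":0,"grip":-1},{"wx":0,"wy":0,"wz":0,"x":0,"y":-10,"z":0,"grip":-1},{"wx":0,"wy":0,"wz":0,"x":0,"y":-10,"z":0,"grip":-1},{"wx":0,"wy":0,"wz":0,"x":0,"y":-10,"z":0,"grip":-1}]'
python3 -m creep '[{"wx":0,"wy":0,"wz":0,"x":0,"y":-10,"z":0,"grip":-1},{"wx":0,"wy":0,"wz":0,"x":0,"y":-10,"z":0,"grip":-1},{"wx":0,"wy":0,"wz":0,"x":0,"y":0,"z":0,"grip":-1}]'
python3 - <<'E'
from h import *
im,_=arm.get_image('wrist');cv2.imwrite('pics/w2.png',im[:,:,::-1])
E
```

```text
t: 2.37
ee_pos: [402.9, -256.8, 113.3]
eef_rot: [-0.0, 0.998, 0.069, -0.0]
force: [-0.9, -0.8, -0.2]
finger_gap: 0.1
gripper_force: 0.1
t: 2.62
ee_pos: [400.0, -236.2, 113.1]
eef_rot: [-0.001, 0.998, 0.07, -0.0]
force: [0.4, -0.5, -0.4]
finger_gap: 0.1
gripper_force: 0.0
```

View pics/w2.png

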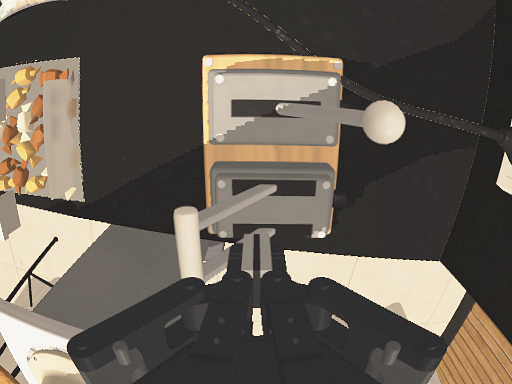

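The bar at (187,240) has tipped to the far side, clear of the fingers at (257,250). The ball at (384,122) still leans to its socket. I'll back off and rise.

```bash
python3 -m creep '[{"wx":0,"wy":0,"wz":0,"x":0,"y":12,"z":0,"grip":-1},{"wx":0,"wy":0,"wz":0,"x":0,"y":0,"z":-25,"grip":-1},{"wx":0,"wy":0,"wz":0,"x":0,"y":0,"z":-35,"grip":-1},{"wx":0,"wy":0,"wz":0,"x":0,"y":0,"z":-35,"grip":-1},{"wx":0,"wy":0,"wz":0,"x":-20,"y":0,"z":-25,"grip":-1},{"wx":0,"wy":0,"wz":0,"x":0,"y":0,"z":0,"grip":-1},{"wx":0,"wy":0,"wz":0,"x":0,"y":0,"z":0,"grip":-1}]'
python3 - <<'E'
from h import *
im,d=arm.get_image('side');P=cloud('side',d)
s=(d>0)&(P[...,0]>370)&(P[...,0]<500)&(P[...,1]>-340)&(P[...,1]<-160)&(P[...,2]>95)&(P[...,2]<122)
for a,b in ((370,445),(455,500)):
    q=P[s&(P[...,0]>a)&(P[...,0]<b)]; print(len(q),np.median(q,0).round() if len(q) else '')
im,_=arm.get_image('wrist');cv2.imwrite('pics/w3.png',im[:,:,::-1])
E
```

```text
t: 3.25
ee_pos: [382.2, -254.3, 234.4]
eef_rot: [0.001, 0.998, 0.069, 0.001]
force: [-0.1, -0.7, -0.2]
finger_gap: -0.0
gripper_force: 0.0
118 [ 396. -207.  105.]
24 [ 473. -286.  111.]
```

View pics/w3.png

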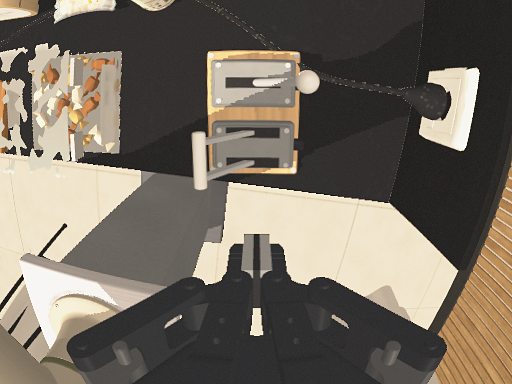

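The bar at (200,160) rests at OFF: it measures y −207, z 105, a travel of about 85 mm. The ball at (308,82) is still at ON, and the gripper is clear.

```bash
python3 -c "
from bench import arm
print(arm.close_job())"
```

```text
the job is handed in; nothing more can be done
None
```

The sealer's cross-bar lever now rests at OFF, the ball-ended lights lever is still at ON, the gripper is clear of everything, and I handed the job in at about 3.4 s of the 29 s allowed (no verdict was returned).

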